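# Get the loupe out from behind the resist bottles

## Task

The loupe is hemmed in on the plywood caddy by three resist bottles. First stand all three bottles upright in the green drip tray, leaving the loupe alone; then, with the bottles still there, stand the loupe on the copper plate, centred inside the black ring; finally put each bottle back, upright and square, in the very place on the caddy it was taken from. Never tip a bottle or the loupe over.

Things in the scene. Friction and masses are not known exactly. Their poses are not given: they have to be found in the camera images.
- bottle_red: Resist bottle, red mark. Grey bottle, about 0.28 kg; flat red disc on its black screw cap. Body 50 (x) x 68 (y) x 95 mm high; round cap 41 mm across, 108 to 130 mm up, easily gripped from above. Origin: centre of underside, z up. It starts in any one of the caddy's three places, its y (either way) along the caddy's x.
- bottle_yellow: Resist bottle, yellow mark. Grey bottle, about 0.28 kg; flat yellow disc on its black screw cap. Body 50 (x) x 68 (y) x 95 mm high; round cap 41 mm across, 108 to 130 mm up, easily gripped from above. Origin: centre of underside, z up. It starts in any one of the caddy's three places, its y (either way) along the caddy's x.
- bottle_blue: Resist bottle, blue mark. Grey bottle, about 0.28 kg; flat blue disc on its black screw cap. Body 50 (x) x 68 (y) x 95 mm high; round cap 41 mm across, 108 to 130 mm up, easily gripped from above. Origin: centre of underside, z up. It starts in any one of the caddy's three places, its y (either way) along the caddy's x.
- loupe: Small black stand loupe, an upright waisted tube 37 mm across and 35 mm high, about 0.04 kg, standing on the caddy between the bottles and the back rail. Its wider top flange, 22 to 35 mm up, can be gripped across any diameter. Origin at the centre of its underside, z up.
- caddy: Fixed plywood board, top 12 mm above its origin (on the bench); x -90 to 75, y -108 to 108 mm. Back rail at x 55 to 67 mm, top 52 mm above the bench. Black oblongs 76 (x) x 56 mm at (-44,0), (15,60), (15,-60) mm mark the bottle places, a disc at (22,0) the loupe's. Gaps round the loupe are about 15 mm: no room to grip it until the bottles are gone, then along the caddy's y (rail behind).
- drip_tray: Fixed green shallow tray, 280 (x) x 130 (y) mm outside, walls 4 mm thick, rim 12 mm above the bench, floor 4 mm above its origin. Origin on the bench, under its centre. Room for three bottles in a row along its x, about 85 mm apart, their 68 mm side along its y. It stands on the robot's left or right.
- copper_plate: Fixed copper printing plate lying on the bench, 130 (x) x 150 (y) mm, 5 mm thick (its top is 5 mm above its origin), with a black ring at its centre, 62 mm across inside, and four short tick marks. Origin on the bench, under the centre of plate and ring. It lies on the side opposite to the tray.
Mind the look-alikes: they are no part of the job. Leave any turquoise look-alike of the bottle_yellow alone.

How it is judged (in metres and radians):
On the way, in this order (a step that is already met when the one before it is completed fails the run):
1. all three bottles stand upright and released in the drip tray, the loupe still in its place on the caddy (x of bottle_red in the frame of drip_tray between -0.115 and 0.115 m and y of bottle_red in the frame of drip_tray between -0.048 and 0.048 m and z of bottle_red in the frame of drip_tray between -0.002 and 0.009 m and angle between each of bottle_red, bottle_yellow, bottle_blue's own z axis and vertical below 0.1 rad and linear speed of each of bottle_red, bottle_yellow, bottle_blue below 0.03 m/s and contact force between the fingers and bottle_red below 0.1 N and x of bottle_yellow in the frame of drip_tray between -0.115 and 0.115 m and y of bottle_yellow in the frame of drip_tray between -0.048 and 0.048 m and z of bottle_yellow in the frame of drip_tray between -0.002 and 0.009 m and contact force between the fingers and bottle_yellow below 0.1 N and x of bottle_blue in the frame of drip_tray between -0.115 and 0.115 m and y of bottle_blue in the frame of drip_tray between -0.048 and 0.048 m and z of bottle_blue in the frame of drip_tray between -0.002 and 0.009 m and contact force between the fingers and bottle_blue below 0.1 N and distance of loupe from where it was at the start of the episode below 0.02 m), for 0.2 s.
2. the loupe stands upright and released inside the ring on the copper plate, the bottles still in the tray (horizontal distance between loupe and copper_plate below 0.012 m and z of loupe in the frame of copper_plate between 0.002 and 0.009 m and angle between each of loupe, bottle_red, bottle_yellow, bottle_blue's own z axis and vertical below 0.1 rad and linear speed of each of loupe, bottle_red, bottle_yellow, bottle_blue below 0.03 m/s and contact force between the fingers and loupe below 0.1 N and x of bottle_red in the frame of drip_tray between -0.115 and 0.115 m and y of bottle_red in the frame of drip_tray between -0.048 and 0.048 m and z of bottle_red in the frame of drip_tray between -0.002 and 0.009 m and contact force between the fingers and bottle_red below 0.1 N and x of bottle_yellow in the frame of drip_tray between -0.115 and 0.115 m and y of bottle_yellow in the frame of drip_tray between -0.048 and 0.048 m and z of bottle_yellow in the frame of drip_tray between -0.002 and 0.009 m and contact force between the fingers and bottle_yellow below 0.1 N and x of bottle_blue in the frame of drip_tray between -0.115 and 0.115 m and y of bottle_blue in the frame of drip_tray between -0.048 and 0.048 m and z of bottle_blue in the frame of drip_tray between -0.002 and 0.009 m and contact force between the fingers and bottle_blue below 0.1 N), for 0.2 s.
At the end, for the whole second after the job is handed in: The loupe stands upright on the copper plate, within 12 mm of the ring's centre; each bottle stands upright within 15 mm of where it stood at the start, square to the caddy within 0.3 rad (either way round); all released and at rest (horizontal distance between loupe and copper_plate below 0.012 m and z of loupe in the frame of copper_plate between 0.002 and 0.009 m and angle between each of loupe, bottle_red, bottle_yellow, bottle_blue's own z axis and vertical below 0.1 rad and linear speed of loupe below 0.03 m/s and contact force between the fingers and loupe below 0.1 N and distance of each of bottle_red, bottle_yellow, bottle_blue from where it was at the start of the episode below 0.015 m and angle between the y axis of each of bottle_red, bottle_yellow, bottle_blue and the x axis of caddy, either way round below 0.3 rad and linear speed of each of bottle_red, bottle_yellow, bottle_blue below 0.02 m/s and contact force between the fingers and bottle_red below 0.1 N and contact force between the fingers and bottle_yellow below 0.1 N and contact force between the fingers and bottle_blue below 0.1 N); the robot touches nothing.
It fails at once if a bottle or the loupe is tipped over (leaning more than 0.6 rad) (angle between any of bottle_red, bottle_yellow, bottle_blue, loupe's own z axis and vertical above 0.6 rad).
It also fails if it takes over 144 s, if anything falls off the work surface, if the arm or the gripper's body presses on something with over 40 N, if the wrist force passes 120 N, or if a joint passes its speed limit or range.

## Robot

A 7-joint arm with a two-finger parallel gripper is mounted at the origin on the work surface; the furniture and walls round the work are solid. World frame = base frame: x ahead of the robot, y to its left, z up, the work surface at z = 0. Lengths are in mm, angles in rad, forces in N, time in s.
With the tool pointing down it reaches from about 350 to 900 mm from the base axis. Payload 8.1 kg.
Tool frame: the origin (TCP) lies midway between the tips of the shut fingers; the grasp point (between the pads) lies 19 mm behind it; z points along the fingers, y is the line along which they close (so a half turn about z gives the same grasp; the last joint's range is limited). The gripper opens to 92 mm and grips with 3 to 60 N. Pads are 19 mm wide; open, the fingers measure 130 mm over their backs; the gripper's body (75 mm by 190 mm) begins 47 mm behind the grasp point.
Start: joints at [-1.271, 0.434, 0.025, 1.573, -0.012, 1.134, -0.075], TCP at [245.025, 574.982, 226.742] pointing down, gripper open.
Joint ranges: [-2.62, 2.62], [-0.44, 2.09], [-1.27, 1.32], [0.08, 2.57], [-1.32, 4.46], [0.12, 2], [-2.74, 2.74]. Speed limits (rad/s): [2.22, 2.22, 3.01, 3.01, 3.14, 3.14, 3.14].

## Interface

Orientations are given as a unit quaternion [x, y, z, w].
In Python, from cell import bot gives the robot as it stands.
- The arm moves only by the shell command python3 -m creep 'ROWS' [FORCE]. ROWS is JSON, a list of rows, each an object with "turn": the turn, a rotation vector about the tool's x, y, z in degrees, a list of three; "dp": the shift along the tool's x, y, z in cm, a list of three; "jaw": the closure, from -1 (fully open) to 1 (shut), so that 0 is half open. In form: [{"turn": [rx, ry, rz], "dp": [x, y, z], "jaw": jaw}, ...]. A call has 1 to 20 rows; each row is the pose to reach, as a shift and turn from the pose commanded when the call began, along the tool's axes at that moment; what a row does not reach only later rows make up. A row lasts 1/8 s, in which the tool goes at most 62.5 mm and 10.7 degrees, less where a joint would pass 70% of its speed; a pose out of reach is approached as far as the arm can. A call with a gripper value outside its range is refused whole. The fingers move at their own pace and stop on an object; FORCE is the grip in N (left out, the last holds). Time passes only in rows, so rows that repeat a pose let the fingers close. It gives the time, the measured TCP pose, the force, the opening and the grip force at its end, in the units of the state.
- bot.observe(): the state, without advancing time (a new reading comes with each control period).
- bot.snapshot(name): name is "scene" or "top"; returns the picture (480x640x3 uint8, blue, green, red); there is no depth.
- bot.get_calibration(name): a dict with "fx", "fy", "cx", "cy" (pixels), "distortion" ([k1, k2, p1, p2, k3] as OpenCV has them; the pictures are not rectified), "world_to_cam" (4x4, takes a point from world to camera coordinates). Camera axes: x right, y down, z forward; pixel columns grow to the right and rows downward; lengths in mm; the calibration is good to about 2 mm. A picture is of the moment at which its call begins. get_calibration takes no time and is no camera call.
- bot.finish_job(): hands the job in; it is judged then, once.
Trained networks look in the newest picture that a camera, given by its name, has taken for a name from the list of things; names that differ only in an ending like _2 or _b are one class to them, and where a whole thing is asked for, a point or a joint stands for the part that bears it (a point fixed in the world has none). Each returns a list of dicts, best first, with "conf" (0 to 1); they miss things now and then, are a little off and sometimes report something else, mostly with a low value. They report only what shows in the picture. A call takes as long as a camera call. They do not tell look-alikes from the thing itself.
- bot.recognise(camera, name): "bbox" ([left, top, right, bottom] in pixels, round what is visible of it).
- bot.landmark_of(camera, name): "location" ([column, row] in pixels: a listed point, or the origin of a listed thing).
The state is a dict: "time_s": time; "joints": joint angles; "joint_vel": joint speeds; "joint_efforts": joint torques, N m; "position": TCP position; "eef_rot": TCP orientation; "ft_force": force on the tool from outside, world axes, zero at the start; "torque": the same for the moment, N m; "opening": finger opening in mm; "grasp_force": force on a finger pad.
Only numpy, scipy, OpenCV 4.12 (cv2) and the standard library are available. Lean on these libraries where they do the work, as an engineer would, in place of code of your own. Each camera call takes 0.05 s, during which the arm holds its last target. There are 200 camera calls.

## Working session

There is one attempt and no reset: what is moved stays moved. The work goes in short steps, Python scripts to look and compute and a shell command to move; the robot and the scene stay as the last step left them, time stands still between calls to the robot, and variables do not carry over. Pictures are saved under pics/ and viewed, at most 14 in all, crops included, and the job is handed in when it is done.

```bash
mkdir -p pics; ls
python3 - <<'E'
from cell import bot
import cv2
s=bot.observe();print(s["time_s"],s["position"],s["eef_rot"],s["opening"])
for n in("scene","top"):
    cv2.imwrite(f"pics/{n}0.png",bot.snapshot(n))
    c=bot.get_calibration(n);print(n,c)
    for t in("bottle_red","bottle_yellow","bottle_blue","loupe","caddy","drip_tray","copper_plate"):
        print(t,[(round(d["conf"],2),[round(v) for v in d["location"]]) for d in bot.landmark_of(n,t)][:4])
E
```

```text
pics
0.0 [244.83875954 574.48365931 225.95679755] [ 2.00068814e-01  9.79781534e-01 -7.80354561e-04 -8.25514105e-05] 91.65110333389146
scene {'fx': 585.0095285556441, 'fy': 585.0095285556441, 'cx': 337.6438310708727, 'cy': 234.55918048136067, 'distortion': array([-0.11424918,  0.        ,  0.        ,  0.        ,  0.        ]), 'world_to_cam': array([[ 3.43549135e-01,  9.38897881e-01, -2.10893438e-02,
        -2.05806249e+02],
       [ 4.88445725e-01, -1.97815380e-01, -8.49876373e-01,
        -2.50853147e+02],
       [-8.02118922e-01,  2.81673293e-01, -5.26559959e-01,
         1.95561618e+03],
       [ 0.00000000e+00,  0.00000000e+00,  0.00000000e+00,
         1.00000000e+00]])}
bottle_red [(0.97, [352, 246])]
bottle_yellow [(0.85, [422, 241]), (0.66, [304, 246])]
bottle_blue [(0.63, [330, 237])]
loupe [(0.58, [330, 251])]
caddy [(0.81, [327, 254])]
drip_tray [(0.95, [216, 253])]
copper_plate [(0.56, [434, 208])]
top {'fx': 615.4630877840108, 'fy': 615.4630877840108, 'cx': 324.05164998162803, 'cy': 239.1720004709175, 'distortion': array([0.07061283, 0.        , 0.        , 0.        , 0.        ]), 'world_to_cam': array([[ 2.69611667e-02, -9.99603577e-01,  8.11070704e-03,
         3.57186532e+00],
       [-9.94629947e-01, -2.76362785e-02, -9.97371773e-02,
         5.61378009e+02],
       [ 9.99217890e-02, -5.37812144e-03, -9.94980760e-01,
         1.36929572e+03],
       [ 0.00000000e+00,  0.00000000e+00,  0.00000000e+00,
         1.00000000e+00]])}
bottle_red []
bottle_yellow [(0.78, [365, 232]), (0.56, [237, 207])]
bottle_blue [(0.97, [331, 246])]
loupe [(0.48, [346, 222])]
caddy [(0.87, [343, 231])]
drip_tray [(0.85, [458, 275])]
copper_plate [(0.56, [193, 266])]
```

Run:
```python
import cv2
a=cv2.imread("pics/top0.png");cv2.imwrite("pics/top0b.png",cv2.resize(a[130:370,140:560],(798,456),interpolation=cv2.INTER_CUBIC))
```

```text
(no output)
```

View pics/top0.png

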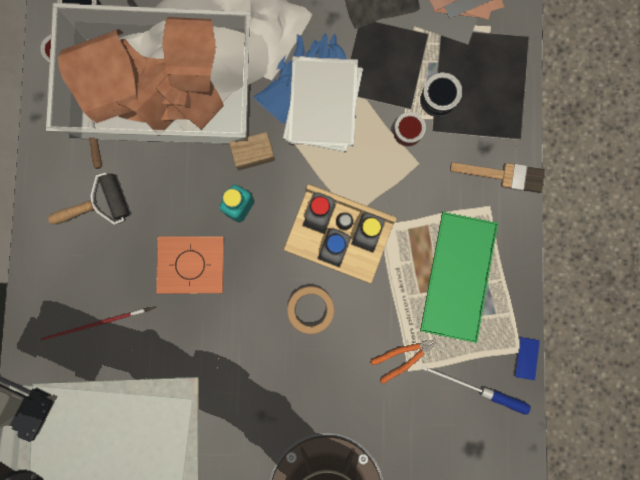

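View pics/top0b.png

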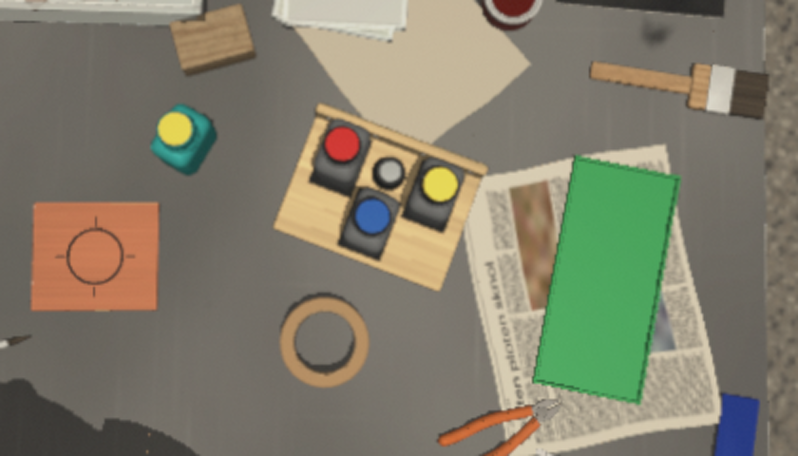

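View pics/scene0.png

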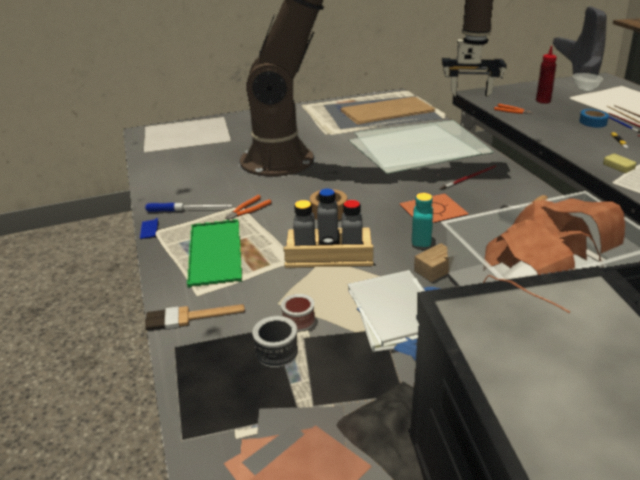

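Candidates for bottle_yellow in the top view are (371,227), a grey bottle with a yellow disc standing on the caddy, and (232,198), a turquoise one alone on the bench. The grey one on the caddy fits the description; the enlarged crop shows its dark grey body, so the turquoise one is the look-alike. Also in the top view: red (320,205), blue (335,243), loupe (345,221), tray (458,275) on the right and plate ring (190,265) on the left.

```bash
cat > h.py <<'E'
from cell import bot
import cv2, numpy as np, json
from scipy.spatial.transform import Rotation as R
def cam(n):
    c=bot.get_calibration(n); return np.array([[c["fx"],0,c["cx"]],[0,c["fy"],c["cy"]],[0,0,1]]),c["distortion"],c["world_to_cam"]
def back(n,px,z):
    K,d,T=cam(n); p=cv2.undistortPoints(np.array(px,float).reshape(-1,1,2),K,d).reshape(-1,2)
    r=np.c_[p,np.ones(len(p))]@T[:3,:3]; o=-T[:3,:3].T@T[:3,3]
    return (o+r*((z-o[2])/r[:,2])[:,None])[:,:2]
def blob(img,lo,hi,near,rad=14):
    m=cv2.inRange(cv2.cvtColor(img,cv2.COLOR_BGR2HSV),lo,hi); k=np.zeros_like(m); cv2.circle(k,near,rad,255,-1); m&=k
    return m
def cen(m):
    M=cv2.moments(m,True); return [M["m10"]/M["m00"],M["m01"]/M["m00"]],int(M["m00"])
def go(x,y,z,yaw=None):
    "prints dp (cm) and turn (deg) from the present pose; yaw = world heading of tool y, deg, mod 180"
    s=bot.observe(); Q=R.from_quat(s["eef_rot"]); dp=Q.inv().apply(np.array([x,y,z])-s["position"])/10
    ty=Q.apply([0,1,0]); cur=np.degrees(np.arctan2(ty[1],ty[0])); out=""
    if yaw is not None:
        yv=[np.cos(np.radians(yaw)),np.sin(np.radians(yaw)),0]; zv=[0,0,-1]; xv=np.cross(yv,zv)
        D=Q.inv()*R.from_matrix(np.c_[xv,yv,zv]); v=D.as_rotvec(degrees=True)
        out=f"turn {v.round(1)}"
    print("pos",s["position"].round(1),"toolY",cur.round(1),"dp",dp.round(2),out)
E
python3 - <<'E'
from h import *
im=cv2.imread("pics/top0.png")
H={}
for n,lo,hi,p in(("red",(0,150,120),(8,255,255),(320,205)),("yellow",(20,120,120),(35,255,255),(371,227)),("blue",(100,130,80),(125,255,255),(335,243))):
    c,a=cen(blob(im,lo,hi,p)); H[n]=back("top",c,142)[0]; print(n,c,a,H[n].round(1))
ax=H["red"]-H["yellow"]; yaw=np.degrees(np.arctan2(ax[1],ax[0]))-90; mid=(H["red"]+H["yellow"])/2
xv=mid-H["blue"]; print("caddy yaw",yaw,np.degrees(np.arctan2(xv[1],xv[0])),np.linalg.norm(ax),np.linalg.norm(xv))
c=np.array([np.cos(np.radians(yaw)),np.sin(np.radians(yaw))]); print("loupe pred",mid+7*c)
hsv=cv2.cvtColor(im,cv2.COLOR_BGR2HSV)
m=blob(im,(50,120,60),(75,255,255),(458,275),90); ct=max(cv2.findContours(m,0,1)[0],key=cv2.contourArea); b=cv2.boxPoints(cv2.minAreaRect(ct)); w=back("top",b,9); print("tray",b.round(),w.round(1),w.mean(0),[np.linalg.norm(w[i]-w[i-1]).round(1) for i in range(4)])
m=blob(im,(3,80,80),(15,255,255),(190,265),48); ct=max(cv2.findContours(m,0,1)[0],key=cv2.contourArea); b=cv2.boxPoints(cv2.minAreaRect(ct)); w=back("top",b,5); print("plate",b.round(),w.round(1),w.mean(0),[np.linalg.norm(w[i]-w[i-1]).round(1) for i in range(4)])
g=cv2.resize(cv2.cvtColor(im,cv2.COLOR_BGR2GRAY)[195:245,325:367],None,fx=8,fy=8,interpolation=cv2.INTER_CUBIC)
e=cv2.HoughCircles(cv2.medianBlur(g,5),3,1,100,param1=80,param2=15,minRadius=40,maxRadius=90)
print(e)
print("loupe by landmark",back("top",[[346,222],[345,221]],12),back("top",[345,221],47))
# ring
m=blob(im,(0,0,0),(179,255,90),(190,265),22); c=cv2.minEnclosingCircle(np.argwhere(m)[:,::-1].astype(np.float32)); print("ring",c,cen(m),back("top",cen(m)[0],5))
E
```

```text
red [319.6547619047619, 205.34126984126985] 252 [620.6  30.7]
yellow [371.3473282442748, 226.39312977099237] 262 [579.2 -78.5]
blue [335.5335968379447, 243.42292490118578] 253 [541.4  -4.6]
caddy yaw -20.764697093732124 -18.266705262140622 116.75901110277611 61.59739280783954
loupe pred [606.43318849 -26.38893411]
tray [[420. 331.]
 [443. 212.]
 [499. 222.]
 [476. 341.]] [[ 360.9 -203.8]
 [ 634.2 -253.1]
 [ 612.9 -381.6]
 [ 341.  -329.9]] [ 487.23825306 -292.12233374] [np.float64(127.7), np.float64(277.8), np.float64(130.3), np.float64(276.8)]
plate [[156. 236.]
 [223. 236.]
 [223. 293.]
 [156. 293.]] [[560.  404.1]
 [564.3 251.5]
 [433.7 245.7]
 [430.  396.9]] [496.99898521 324.54913071] [np.float64(130.2), np.float64(152.6), np.float64(130.7), np.float64(151.1)]
[[[157.5 208.5  69. ]]]
loupe by landmark [[603.82370445 -30.61872935]
 [606.0803905  -28.26087351]] [[601.48544927 -26.8993333 ]]Traceback (most recent call last):
  File "<stdin>", line 17, in <module>
  File "h.py", line 14, in cen
    M=cv2.moments(m,True); return [M["m10"]/M["m00"],M["m01"]/M["m00"]],int(M["m00"])
                                   ~~~~~~~~^~~~~~~~~
ZeroDivisionError: float division by zero
```

Run:
```python
from h import *
go(579.2,-78.5,250,-20)
```

```text
pos [245.  575.  226.8] toolY 66.9 dp [-56.37 -47.01  -2.33] turn [ 0.  -0.  86.9]
```

```bash
python3 -m creep '[{"turn":[0,0,87],"dp":[-56.4,-47,-2.3],"jaw":-1},{"turn":[0,0,87],"dp":[-56.4,-47,-2.3],"jaw":-1},{"turn":[0,0,87],"dp":[-56.4,-47,-2.3],"jaw":-1},{"turn":[0,0,87],"dp":[-56.4,-47,-2.3],"jaw":-1},{"turn":[0,0,87],"dp":[-56.4,-47,-2.3],"jaw":-1},{"turn":[0,0,87],"dp":[-56.4,-47,-2.3],"jaw":-1},{"turn":[0,0,87],"dp":[-56.4,-47,-2.3],"jaw":-1},{"turn":[0,0,87],"dp":[-56.4,-47,-2.3],"jaw":-1},{"turn":[0,0,87],"dp":[-56.4,-47,-2.3],"jaw":-1},{"turn":[0,0,87],"dp":[-56.4,-47,-2.3],"jaw":-1},{"turn":[0,0,87],"dp":[-56.4,-47,-2.3],"jaw":-1},{"turn":[0,0,87],"dp":[-56.4,-47,-2.3],"jaw":-1},{"turn":[0,0,87],"dp":[-56.4,-47,-2.3],"jaw":-1},{"turn":[0,0,87],"dp":[-56.4,-47,-2.3],"jaw":-1},{"turn":[0,0,87],"dp":[-56.4,-47,-2.3],"jaw":-1},{"turn":[0,0,87],"dp":[-56.4,-47,-2.3],"jaw":-1}]' 40
python3 - <<'E'
from h import *
go(579.2,-78.5,116,-20)
print(bot.observe()["joints"])
E
```

```text
time_s: 2.8
position: [579.4, -77.1, 249.8]
eef_rot: [0.819, 0.574, 0.0, -0.0]
ft_force: [-0.8, -0.3, 1.2]
opening: 92.1
grasp_force: 0.0
pos [579.4 -77.1 249.8] toolY -20.0 dp [-0.14  0.03 13.38] turn [-0. -0.  0.]
[-0.39008245  0.38181919  0.6041597   1.67803401 -0.23418043  1.15491558
 -0.07274556]
```

```bash
python3 -m creep '[{"turn":[0,0,0],"dp":[-0.1,0,5],"jaw":-1},{"turn":[0,0,0],"dp":[-0.1,0,9.5],"jaw":-1},{"turn":[0,0,0],"dp":[-0.1,0,12],"jaw":-1},{"turn":[0,0,0],"dp":[-0.1,0,13.4],"jaw":-1},{"turn":[0,0,0],"dp":[-0.1,0,13.4],"jaw":-1},{"turn":[0,0,0],"dp":[-0.1,0,13.4],"jaw":1},{"turn":[0,0,0],"dp":[-0.1,0,13.4],"jaw":1},{"turn":[0,0,0],"dp":[-0.1,0,13.4],"jaw":1},{"turn":[0,0,0],"dp":[-0.1,0,13.4],"jaw":1},{"turn":[0,0,0],"dp":[-0.1,0,13.4],"jaw":1},{"turn":[0,0,0],"dp":[-0.1,0,13.4],"jaw":1},{"turn":[0,0,0],"dp":[-0.1,0,13.4],"jaw":1}]' 40
python3 - <<'E'
from h import *
go(571,-307,280,-100)
E
```

```text
time_s: 4.3
position: [579.2, -79.4, 115.7]
eef_rot: [0.82, 0.573, -0.0, -0.0]
ft_force: [-1.2, 0.3, 0.6]
opening: 40.2
grasp_force: 40.0
pos [579.2 -79.4 115.7] toolY -20.1 dp [-21.65   7.05 -16.43] turn [-0.   0.  79.9]
```

```bash
python3 -m creep '[{"turn":[0,0,0],"dp":[0,0,-2],"jaw":1},{"turn":[0,0,0],"dp":[0,0,-6],"jaw":1},{"turn":[0,0,0],"dp":[0,0,-11],"jaw":1},{"turn":[0,0,0],"dp":[0,0,-15.5],"jaw":1},{"turn":[0,0,0],"dp":[0,0,-16.4],"jaw":1},{"turn":[0,0,8],"dp":[-2,0.7,-16.4],"jaw":1},{"turn":[0,0,18],"dp":[-5,1.6,-16.4],"jaw":1},{"turn":[0,0,28],"dp":[-8,2.6,-16.4],"jaw":1},{"turn":[0,0,38],"dp":[-11,3.6,-16.4],"jaw":1},{"turn":[0,0,48],"dp":[-14,4.6,-16.4],"jaw":1},{"turn":[0,0,58],"dp":[-17,5.6,-16.4],"jaw":1},{"turn":[0,0,68],"dp":[-19.5,6.4,-16.4],"jaw":1},{"turn":[0,0,76],"dp":[-21,6.9,-16.4],"jaw":1},{"turn":[0,0,80],"dp":[-21.7,7.05,-16.4],"jaw":1},{"turn":[0,0,80],"dp":[-21.7,7.05,-16.4],"jaw":1}]'
python3 - <<'E'
from h import *
go(571,-307,108.5,-100)
E
```

```text
time_s: 6.18
position: [570.2, -307.8, 278.2]
eef_rot: [0.996, -0.088, -0.001, -0.0]
ft_force: [-0.3, -0.4, -2.1]
opening: 40.2
grasp_force: 40.0
pos [ 570.2 -307.8  278.2] toolY -100.1 dp [ 0.1  -0.09 16.97] turn [ 0.   0.1 -0.1]
```

```bash
python3 -m creep '[{"turn":[0,0,0],"dp":[0,0,3],"jaw":1},{"turn":[0,0,0],"dp":[0,0,8],"jaw":1},{"turn":[0,0,0],"dp":[0,0,12],"jaw":1},{"turn":[0,0,0],"dp":[0,0,15],"jaw":1},{"turn":[0,0,0],"dp":[0,0,16.3],"jaw":1},{"turn":[0,0,0],"dp":[0,0,17],"jaw":1},{"turn":[0,0,0],"dp":[0,0,17],"jaw":1},{"turn":[0,0,0],"dp":[0,0,17],"jaw":1}]'; python3 -c "
from h import *
s=bot.observe();print(s['position'],s['ft_force'])"
```

```text
time_s: 7.18
position: [571.5, -307.9, 110.8]
eef_rot: [0.996, -0.088, 0.001, 0.0]
ft_force: [-0.3, 0.2, -2.2]
opening: 39.9
grasp_force: 40.0
[ 571.4943545  -307.86413191  110.81270442] [-0.3004253   0.24143626 -2.22123116]
```

```bash
python3 -m creep '[{"turn":[0,0,0],"dp":[0,0,0.1],"jaw":1},{"turn":[0,0,0],"dp":[0,0,0.2],"jaw":1},{"turn":[0,0,0],"dp":[0,0,0.2],"jaw":1}]'
python3 - <<'E'
from h import *
print(bot.observe()["ft_force"])
E
```

```text
time_s: 7.55
position: [571.0, -307.4, 107.7]
eef_rot: [0.996, -0.088, 0.0, -0.0]
ft_force: [-0.8, 0.9, -2.7]
opening: 40.3
grasp_force: 40.0
[-0.82534868  0.92538676 -2.68977112]
```

```bash
python3 -m creep '[{"turn":[0,0,0],"dp":[0,0,0.1],"jaw":1},{"turn":[0,0,0],"dp":[0,0,0.1],"jaw":1},{"turn":[0,0,0],"dp":[0,0,0.2],"jaw":1},{"turn":[0,0,0],"dp":[0,0,0.2],"jaw":1}]'
```

```text
time_s: 8.05
position: [571.8, -307.6, 107.7]
eef_rot: [0.996, -0.088, 0.001, -0.0]
ft_force: [-2.8, 4.3, 14.5]
opening: 40.2
grasp_force: 40.0
```

```bash
python3 -m creep '[{"turn":[0,0,0],"dp":[0,0,-0.1],"jaw":-1},{"turn":[0,0,0],"dp":[0,0,-0.1],"jaw":-1},{"turn":[0,0,0],"dp":[0,0,-0.1],"jaw":-1},{"turn":[0,0,0],"dp":[0,0,-0.1],"jaw":-1},{"turn":[0,0,0],"dp":[0,0,-4],"jaw":-1},{"turn":[0,0,0],"dp":[0,0,-9],"jaw":-1},{"turn":[0,0,0],"dp":[0,0,-14],"jaw":-1},{"turn":[0,0,0],"dp":[0,0,-14.2],"jaw":-1}]'
python3 - <<'E'
from h import *
go(541.4,-4.6,250,-20)
im=bot.snapshot("top")
c,a=cen(blob(im,(20,120,120),(35,255,255),(456,236),40));print(c,a,back("top",c,134))
for n,lo,hi,p in(("red",(0,150,120),(8,255,255),(320,205)),("blue",(100,130,80),(125,255,255),(335,243))):
    m=blob(im,lo,hi,p)
    if m.any(): c,a=cen(m); print(n,a,back("top",c,142)[0])
cv2.imwrite("pics/t1.png",im)
E
```

```text
time_s: 9.05
position: [572.1, -309.2, 251.7]
eef_rot: [0.996, -0.088, 0.003, 0.001]
ft_force: [-0.4, 0.1, -1.2]
opening: 91.6
grasp_force: 0.0
pos [ 572.1 -309.2  251.7] toolY -100.1 dp [ -8.37 -29.45   0.06] turn [  0.3  -0.2 -80.1]
[472.3636363636364, 234.9090909090909] 11 [[ 568.02774393 -290.77067778]]
red 256 [620.38465022  30.85985694]
blue 253 [541.39451501  -4.60008856]
```

```bash
python3 -m creep '[{"turn":[0,0,-10],"dp":[-1.5,-5.3,0],"jaw":-1},{"turn":[0,0,-20],"dp":[-3,-10.6,0],"jaw":-1},{"turn":[0,0,-30],"dp":[-4.2,-14.7,0],"jaw":-1},{"turn":[0,0,-40],"dp":[-5.3,-18.6,0],"jaw":-1},{"turn":[0,0,-50],"dp":[-6.4,-22.5,0],"jaw":-1},{"turn":[0,0,-60],"dp":[-7.2,-25.4,0],"jaw":-1},{"turn":[0,0,-70],"dp":[-7.9,-27.8,0],"jaw":-1},{"turn":[0,0,-80],"dp":[-8.4,-29.4,0],"jaw":-1},{"turn":[0,0,-80],"dp":[-8.4,-29.4,0],"jaw":-1},{"turn":[0,0,-80],"dp":[-8.4,-29.4,5],"jaw":-1},{"turn":[0,0,-80],"dp":[-8.4,-29.4,10],"jaw":-1},{"turn":[0,0,-80],"dp":[-8.4,-29.4,13],"jaw":-1},{"turn":[0,0,-80],"dp":[-8.4,-29.4,13.5],"jaw":-1},{"turn":[0,0,-80],"dp":[-8.4,-29.4,13.5],"jaw":-1}]'
python3 - <<'E'
from h import *
go(541.4,-4.6,116,-20)
go(541.4,-4.6,116,-20)
E
```

```text
time_s: 10.85
position: [540.0, -4.1, 113.1]
eef_rot: [0.82, 0.572, -0.0, 0.0]
ft_force: [0.5, 0.4, 0.3]
opening: 91.6
grasp_force: 0.0
pos [540.   -4.1 113.1] toolY -20.2 dp [ 0.    0.15 -0.29] turn [ 0.   0.  -0.2]
pos [540.   -4.1 113.1] toolY -20.2 dp [ 0.    0.15 -0.29] turn [ 0.   0.  -0.2]
```

```bash
python3 -m creep '[{"turn":[0,0,0],"dp":[0,0.1,-0.2],"jaw":-1},{"turn":[0,0,0],"dp":[0,0.1,-0.2],"jaw":-1},{"turn":[0,0,0],"dp":[0,0.1,-0.2],"jaw":1},{"turn":[0,0,0],"dp":[0,0.1,-0.2],"jaw":1},{"turn":[0,0,0],"dp":[0,0.1,-0.2],"jaw":1},{"turn":[0,0,0],"dp":[0,0.1,-0.2],"jaw":1},{"turn":[0,0,0],"dp":[0,0.1,-0.2],"jaw":1},{"turn":[0,0,0],"dp":[0,0.1,-0.2],"jaw":1},{"turn":[0,0,0],"dp":[0,0.1,-0.2],"jaw":1}]' 40
python3 - <<'E'
from h import *
go(487,-292,280,-100)
E
```

```text
time_s: 11.98
position: [540.6, -3.7, 114.7]
eef_rot: [0.82, 0.573, -0.0, -0.0]
ft_force: [0.1, 0.3, -1.2]
opening: 40.0
grasp_force: 40.0
pos [540.6  -3.7 114.7] toolY -20.1 dp [-28.92   4.86 -16.53] turn [-0.   0.  79.9]
```

```bash
python3 -m creep '[{"turn":[0,0,0],"dp":[0,0,-2],"jaw":1},{"turn":[0,0,0],"dp":[0,0,-7],"jaw":1},{"turn":[0,0,0],"dp":[0,0,-12],"jaw":1},{"turn":[0,0,0],"dp":[0,0,-16],"jaw":1},{"turn":[0,0,0],"dp":[0,0,-16.5],"jaw":1},{"turn":[0,0,8],"dp":[-2.4,0.4,-16.5],"jaw":1},{"turn":[0,0,18],"dp":[-6.4,1,-16.5],"jaw":1},{"turn":[0,0,28],"dp":[-10.4,1.7,-16.5],"jaw":1},{"turn":[0,0,38],"dp":[-14.4,2.4,-16.5],"jaw":1},{"turn":[0,0,48],"dp":[-18.4,3.1,-16.5],"jaw":1},{"turn":[0,0,58],"dp":[-22.4,3.8,-16.5],"jaw":1},{"turn":[0,0,68],"dp":[-26,4.4,-16.5],"jaw":1},{"turn":[0,0,76],"dp":[-28.2,4.8,-16.5],"jaw":1},{"turn":[0,0,80],"dp":[-28.9,4.9,-16.5],"jaw":1},{"turn":[0,0,80],"dp":[-28.9,4.9,-16.5],"jaw":1},{"turn":[0,0,80],"dp":[-28.9,4.9,-12],"jaw":1},{"turn":[0,0,80],"dp":[-28.9,4.9,-7],"jaw":1},{"turn":[0,0,80],"dp":[-28.9,4.9,-2.5],"jaw":1},{"turn":[0,0,80],"dp":[-28.9,4.9,-0.2],"jaw":1},{"turn":[0,0,80],"dp":[-28.9,4.9,0.5],"jaw":1}]'; python3 -m creep '[{"turn":[0,0,0],"dp":[0,0,0],"jaw":1},{"turn":[0,0,0],"dp":[0,0,0],"jaw":1},{"turn":[0,0,0],"dp":[0,0,0.1],"jaw":1},{"turn":[0,0,0],"dp":[0,0,0.2],"jaw":1},{"turn":[0,0,0],"dp":[0,0,0.2],"jaw":1}]'
```

```text
time_s: 14.48
position: [486.6, -290.4, 107.8]
eef_rot: [0.996, -0.087, -0.002, -0.001]
ft_force: [-0.1, -0.8, -2.5]
opening: 40.5
grasp_force: 40.0
time_s: 15.1
position: [487.5, -291.9, 107.8]
eef_rot: [0.996, -0.088, 0.0, -0.0]
ft_force: [-0.5, -0.5, -2.8]
opening: 40.0
grasp_force: 40.0
```

```bash
python3 -m creep '[{"turn":[0,0,0],"dp":[0,0,0.1],"jaw":1},{"turn":[0,0,0],"dp":[0,0,0.1],"jaw":1},{"turn":[0,0,0],"dp":[0,0,0.2],"jaw":1},{"turn":[0,0,0],"dp":[0,0,0.2],"jaw":1}]'
```

```text
time_s: 15.6
position: [487.8, -292.1, 106.7]
eef_rot: [0.996, -0.088, 0.001, -0.0]
ft_force: [-2.6, 2.7, 10.7]
opening: 39.8
grasp_force: 40.0
```

```bash
python3 -m creep '[{"turn":[0,0,0],"dp":[0,0,-0.1],"jaw":-1},{"turn":[0,0,0],"dp":[0,0,-0.1],"jaw":-1},{"turn":[0,0,0],"dp":[0,0,-0.1],"jaw":-1},{"turn":[0,0,0],"dp":[0,0,-0.1],"jaw":-1},{"turn":[0,0,0],"dp":[0,0,-4],"jaw":-1},{"turn":[0,0,0],"dp":[0,0,-9],"jaw":-1},{"turn":[0,0,0],"dp":[0,0,-14],"jaw":-1},{"turn":[0,0,0],"dp":[0,0,-14.3],"jaw":-1},{"turn":[0,0,0],"dp":[0,0,-14.3],"jaw":-1}]'
python3 - <<'E'
from h import *
go(620.5,30.8,116,-20)
E
```

```text
time_s: 16.73
position: [487.4, -291.6, 248.4]
eef_rot: [0.996, -0.088, 0.0, -0.0]
ft_force: [-0.8, -0.4, 0.3]
opening: 91.9
grasp_force: 0.0
pos [ 487.4 -291.6  248.4] toolY -100.1 dp [  7.47 -34.06  13.26] turn [ -0.   -0.  -80.1]
```

```bash
python3 -m creep '[{"turn":[0,0,-10],"dp":[1.1,-5.1,0],"jaw":-1},{"turn":[0,0,-20],"dp":[2.2,-10.2,0],"jaw":-1},{"turn":[0,0,-30],"dp":[3.3,-15.3,0],"jaw":-1},{"turn":[0,0,-40],"dp":[4.4,-20.4,0],"jaw":-1},{"turn":[0,0,-50],"dp":[5.5,-25.1,0],"jaw":-1},{"turn":[0,0,-60],"dp":[6.4,-29.2,0],"jaw":-1},{"turn":[0,0,-70],"dp":[7.1,-32.4,0],"jaw":-1},{"turn":[0,0,-80],"dp":[7.5,-34.1,0],"jaw":-1},{"turn":[0,0,-80],"dp":[7.5,-34.1,0],"jaw":-1},{"turn":[0,0,-80],"dp":[7.5,-34.1,5],"jaw":-1},{"turn":[0,0,-80],"dp":[7.5,-34.1,10],"jaw":-1},{"turn":[0,0,-80],"dp":[7.5,-34.1,12.8],"jaw":-1},{"turn":[0,0,-80],"dp":[7.5,-34.1,13.2],"jaw":-1},{"turn":[0,0,-80],"dp":[7.5,-34.1,13.2],"jaw":-1}]'
python3 - <<'E'
from h import *
go(620.5,30.8,116,-20)
E
```

```text
time_s: 18.48
position: [621.1, 29.7, 117.2]
eef_rot: [0.82, 0.572, -0.0, 0.0]
ft_force: [1.2, 0.1, 0.6]
opening: 92.0
grasp_force: 0.0
pos [621.1  29.7 117.2] toolY -20.3 dp [ 0.08 -0.09  0.12] turn [ 0.   0.  -0.3]
```

```bash
python3 -m creep '[{"turn":[0,0,0],"dp":[0.1,0,0.1],"jaw":1},{"turn":[0,0,0],"dp":[0.1,0,0.1],"jaw":1},{"turn":[0,0,0],"dp":[0.1,0,0.1],"jaw":1},{"turn":[0,0,0],"dp":[0.1,0,0.1],"jaw":1},{"turn":[0,0,0],"dp":[0.1,0,0.1],"jaw":1},{"turn":[0,0,0],"dp":[0.1,0,0.1],"jaw":1},{"turn":[0,0,0],"dp":[0.1,0,0.1],"jaw":1}]' 40
python3 - <<'E'
from h import *
go(403.5,-277,280,-100)
E
```

```text
time_s: 19.35
position: [621.1, 31.7, 115.7]
eef_rot: [0.82, 0.573, -0.0, -0.0]
ft_force: [-1.0, 0.7, 1.3]
opening: 40.2
grasp_force: 40.0
pos [621.1  31.7 115.7] toolY -20.1 dp [-36.47  -9.85 -16.43] turn [-0.   0.  79.9]
```

```bash
python3 -m creep '[{"turn":[0,0,0],"dp":[0,0,-2],"jaw":1},{"turn":[0,0,0],"dp":[0,0,-7],"jaw":1},{"turn":[0,0,0],"dp":[0,0,-12],"jaw":1},{"turn":[0,0,0],"dp":[0,0,-16],"jaw":1},{"turn":[0,0,0],"dp":[0,0,-16.5],"jaw":1},{"turn":[0,0,8],"dp":[-2.6,-0.7,-16.5],"jaw":1},{"turn":[0,0,18],"dp":[-7,-1.9,-16.5],"jaw":1},{"turn":[0,0,28],"dp":[-12,-3.2,-16.5],"jaw":1},{"turn":[0,0,38],"dp":[-17,-4.6,-16.5],"jaw":1},{"turn":[0,0,48],"dp":[-22,-5.9,-16.5],"jaw":1},{"turn":[0,0,58],"dp":[-27,-7.3,-16.5],"jaw":1},{"turn":[0,0,68],"dp":[-31.8,-8.6,-16.5],"jaw":1},{"turn":[0,0,76],"dp":[-35,-9.5,-16.5],"jaw":1},{"turn":[0,0,80],"dp":[-36.5,-9.9,-16.5],"jaw":1},{"turn":[0,0,80],"dp":[-36.5,-9.9,-16.5],"jaw":1},{"turn":[0,0,80],"dp":[-36.5,-9.9,-12],"jaw":1},{"turn":[0,0,80],"dp":[-36.5,-9.9,-7],"jaw":1},{"turn":[0,0,80],"dp":[-36.5,-9.9,-2.5],"jaw":1},{"turn":[0,0,80],"dp":[-36.5,-9.9,-0.2],"jaw":1},{"turn":[0,0,80],"dp":[-36.5,-9.9,0.5],"jaw":1}]'; python3 -m creep '[{"turn":[0,0,0],"dp":[0,0,0],"jaw":1},{"turn":[0,0,0],"dp":[0,0,0],"jaw":1},{"turn":[0,0,0],"dp":[0,0,0.1],"jaw":1},{"turn":[0,0,0],"dp":[0,0,0.2],"jaw":1},{"turn":[0,0,0],"dp":[0,0,0.3],"jaw":1},{"turn":[0,0,0],"dp":[0,0,0.3],"jaw":1}]'
```

```text
time_s: 21.85
position: [403.2, -275.3, 108.9]
eef_rot: [0.996, -0.086, -0.002, -0.001]
ft_force: [0.1, 0.3, -3.6]
opening: 40.3
grasp_force: 40.0
time_s: 22.6
position: [403.0, -277.1, 107.7]
eef_rot: [0.996, -0.088, -0.0, -0.0]
ft_force: [0.2, -0.2, -2.9]
opening: 40.5
grasp_force: 40.0
```

```bash
python3 -m creep '[{"turn":[0,0,0],"dp":[0,0,0.1],"jaw":1},{"turn":[0,0,0],"dp":[0,0,0.1],"jaw":1},{"turn":[0,0,0],"dp":[0,0,0.2],"jaw":1},{"turn":[0,0,0],"dp":[0,0,0.2],"jaw":1}]'
```

```text
time_s: 23.1
position: [404.1, -277.2, 107.4]
eef_rot: [0.996, -0.088, 0.001, -0.001]
ft_force: [-5.1, 7.0, 28.7]
opening: 40.4
grasp_force: 40.0
```

```bash
python3 -m creep '[{"turn":[0,0,0],"dp":[0,0,-0.2],"jaw":1},{"turn":[0,0,0],"dp":[0,0,-0.2],"jaw":-1},{"turn":[0,0,0],"dp":[0,0,-0.2],"jaw":-1},{"turn":[0,0,0],"dp":[0,0,-0.2],"jaw":-1},{"turn":[0,0,0],"dp":[0,0,-0.2],"jaw":-1},{"turn":[0,0,0],"dp":[0,0,-4],"jaw":-1},{"turn":[0,0,0],"dp":[0,0,-9],"jaw":-1},{"turn":[0,0,0],"dp":[0,0,-14],"jaw":-1},{"turn":[0,0,0],"dp":[0,0,-14.3],"jaw":-1},{"turn":[0,0,0],"dp":[0,0,-14.3],"jaw":-1}]'
python3 - <<'E'
from h import *
im=bot.snapshot("top");cv2.imwrite("pics/t2.png",im)
cv2.imwrite("pics/t2b.png",cv2.resize(im[170:350,140:500],(800,400),interpolation=cv2.INTER_CUBIC))
go(604,-27,200,70)
print(bot.observe()["joints"])
E
```

```text
time_s: 24.35
position: [403.1, -276.7, 248.4]
eef_rot: [0.996, -0.088, 0.0, -0.0]
ft_force: [-0.1, 0.0, -0.7]
opening: 91.8
grasp_force: 0.0
pos [ 402.7 -276.5  247.8] toolY -100.1 dp [ 15.47 -28.09   4.78] turn [-1.000e-01 -1.000e-01 -1.701e+02]
[-0.35483509  0.28540794  1.0844514   1.91929439 -0.28249415  1.10383803
 -0.90380703]
```

View pics/t2b.png

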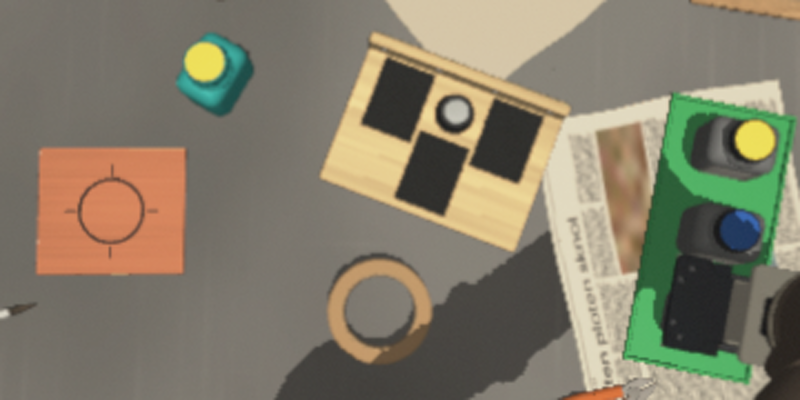

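The crop shows yellow (754,140) and blue (739,230) upright in the tray, red hidden under the gripper there, and the loupe free at (456,113), which is (345,221) in the full frame. Next I measure the loupe, ring and oblongs precisely.

Run:
```python
from h import *
im=cv2.imread("pics/t2.png"); g=cv2.cvtColor(im,cv2.COLOR_BGR2GRAY)
C={}
for n,p in(("red",(319,214)),("yel",(368,233)),("blu",(334,248))):
    k=np.zeros_like(g); cv2.circle(k,p,24,255,-1); m=cv2.inRange(g,0,70)&k
    q,l,st,ce=cv2.connectedComponentsWithStats(m); i=l[p[1],p[0]]; 
    ct=cv2.findContours((l==i).astype(np.uint8),0,1)[0][0]; r=cv2.minAreaRect(ct); C[n]=back("top",[r[0]],12)[0]; print(n,r,st[i][4],C[n])
k=np.zeros_like(g); cv2.circle(k,(345,221),13,255,-1)
hs=cv2.cvtColor(im,cv2.COLOR_BGR2HSV); m=cv2.bitwise_not(cv2.inRange(hs,(8,60,120),(28,255,255)))&k
print("loupe",cen(m),cv2.boundingRect(m)); 
for z in(12,30,47):print(z,back("top",cen(m)[0],z))
mid=(C["red"]+C["yel"])/2; u=C["red"]-C["yel"];u/=np.linalg.norm(u); print("yaw",np.degrees(np.arctan2(u[1],u[0]))-90,"loupe pred",mid+7*np.array([u[1],-u[0]]))
sub=g[250:281,175:206]; d=cv2.subtract(cv2.morphologyEx(sub,cv2.MORPH_CLOSE,np.ones((7,7))),sub); yy,xx=np.where(d>30); (a,b),_,_=cv2.fitEllipse(np.c_[xx,yy].astype(np.float32)); print("ring",a+175,b+250,len(xx),back("top",[a+175,b+250],5))
```

```text
red ((318.7062072753906, 214.46392822265625), (22.184906005859375, 30.656808853149414), 21.037511825561523) 682 [619.56751218  32.7100743 ]
yel ((367.369873046875, 233.01370239257812), (22.47190284729004, 30.898862838745117), 20.556045532226562) 694 [579.67484899 -80.34054751]
blu ((333.8729553222656, 247.6024932861328), (22.309337615966797, 31.01443099975586), 21.370620727539062) 691 [543.8808731   -4.19581175]
loupe ([344.0381355932203, 220.8771186440678], 236) (336, 213, 17, 21)
12 [[606.30384721 -26.03872111]]
30 [[603.9378746  -25.36694127]]
47 [[601.70334492 -24.73248253]]
yaw -19.436629330084017 loupe pred [606.22225138 -26.14458508]
ring 189.54227447509766 264.5291156768799 160 [[496.59119969 324.698002  ]]
```

Run:
```python
from h import *
go(604.5,-26,21.5,-110)
```

```text
pos [ 402.7 -276.5  247.8] toolY -100.1 dp [ 15.52 -28.18  22.63] turn [-0.   0.1  9.9]
```

```bash
python3 -m creep '[{"turn":[0,0,2],"dp":[2.6,-4.7,0],"jaw":-1},{"turn":[0,0,4],"dp":[5.2,-9.4,0],"jaw":-1},{"turn":[0,0,6],"dp":[7.8,-14.1,0],"jaw":-1},{"turn":[0,0,8],"dp":[10.4,-18.8,0],"jaw":-1},{"turn":[0,0,10],"dp":[13,-23.5,3],"jaw":-1},{"turn":[0,0,10],"dp":[15,-27.2,6],"jaw":-1},{"turn":[0,0,10],"dp":[15.5,-28.2,11],"jaw":-1},{"turn":[0,0,10],"dp":[15.5,-28.2,15],"jaw":-1},{"turn":[0,0,10],"dp":[15.5,-28.2,15],"jaw":-1},{"turn":[0,0,10],"dp":[15.5,-28.2,15],"jaw":-1}]'
python3 - <<'E'
from h import *
go(604.5,-26,21.5,-110)
E
```

```text
time_s: 25.65
position: [605.1, -27.6, 99.4]
eef_rot: [0.985, -0.175, 0.0, 0.0]
ft_force: [0.7, 0.2, 0.8]
opening: 91.7
grasp_force: 0.0
pos [605.1 -27.6  99.4] toolY -110.2 dp [-0.12 -0.13  7.79] turn [ 0.  -0.  -0.2]
```

```bash
python3 -m creep '[{"turn":[0,0,0],"dp":[-0.1,-0.1,3],"jaw":-1},{"turn":[0,0,0],"dp":[-0.1,-0.1,6],"jaw":-1},{"turn":[0,0,0],"dp":[-0.1,-0.1,7.6],"jaw":-1},{"turn":[0,0,0],"dp":[-0.1,-0.1,7.6],"jaw":-1},{"turn":[0,0,0],"dp":[-0.1,-0.1,7.6],"jaw":1},{"turn":[0,0,0],"dp":[-0.1,-0.1,7.6],"jaw":1},{"turn":[0,0,0],"dp":[-0.1,-0.1,7.6],"jaw":1},{"turn":[0,0,0],"dp":[-0.1,-0.1,7.6],"jaw":1},{"turn":[0,0,0],"dp":[-0.1,-0.1,7.6],"jaw":1},{"turn":[0,0,0],"dp":[-0.1,-0.1,7.6],"jaw":1},{"turn":[0,0,0],"dp":[-0.1,-0.1,7.6],"jaw":1},{"turn":[0,0,0],"dp":[-0.1,-0.1,7.6],"jaw":1}]' 12
python3 - <<'E'
from h import *
go(496.8,324.6,120,-60)
E
```

```text
time_s: 27.15
position: [604.4, -25.4, 22.7]
eef_rot: [0.985, -0.174, -0.0, 0.0]
ft_force: [-0.8, -0.0, 0.1]
opening: 32.9
grasp_force: 12.0
pos [604.4 -25.4  22.7] toolY -110.1 dp [-22.12 -29.18  -9.73] turn [  0.    0.  -50.1]
```

```bash
python3 -m creep '[{"turn":[0,0,0],"dp":[0,0,-0.5],"jaw":1},{"turn":[0,0,0],"dp":[0,0,-2],"jaw":1},{"turn":[0,0,0],"dp":[0,0,-5],"jaw":1},{"turn":[0,0,0],"dp":[0,0,-9],"jaw":1},{"turn":[0,0,0],"dp":[0,0,-9.7],"jaw":1},{"turn":[0,0,0],"dp":[0,0,-9.7],"jaw":1}]'
python3 - <<'E'
from h import *
K,d,T=cam("scene"); s=bot.observe(); p=cv2.projectPoints(np.array([s["position"]]),cv2.Rodrigues(T[:3,:3])[0],T[:3,3],K,d)[0].ravel(); print(p)
im=bot.snapshot("scene"); x,y=map(int,p); cv2.imwrite("pics/s1.png",cv2.resize(im[y-60:y+60,x-80:x+80],(800,600),interpolation=cv2.INTER_CUBIC))
E
```

```text
time_s: 27.9
position: [604.7, -25.2, 120.5]
eef_rot: [0.985, -0.174, 0.001, -0.0]
ft_force: [-0.2, 0.2, -0.8]
opening: 33.4
grasp_force: 12.0
[327.5160373  212.45560174]
```

View pics/s1.png

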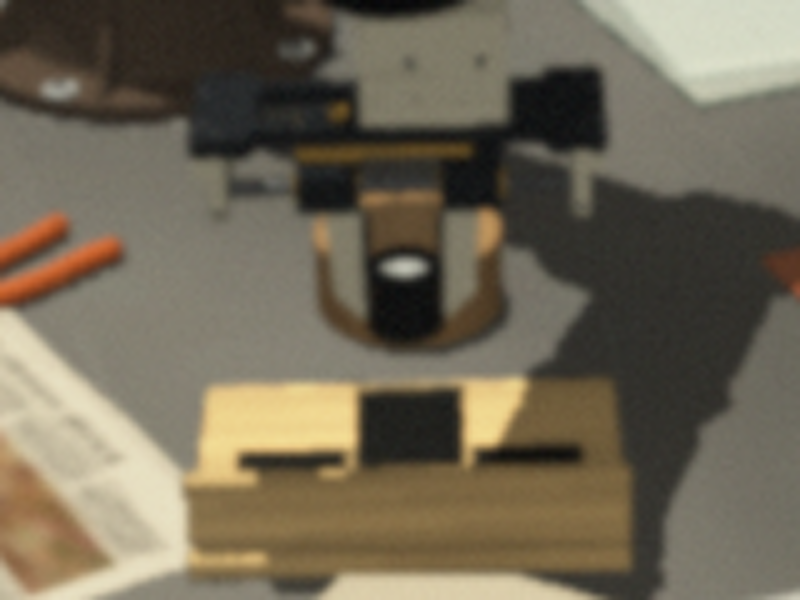

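The loupe is held upright between the pads: top face at crop (403,268), full frame (327.6,205.6). The opening of 33 mm is smaller than 37 mm, so I check whether the loupe is off-centre along the pads.

Run:
```python
from h import *
for z in(142.8,144.8,146.8): print(z,back("scene",[327.6,205.6],z))
im=bot.snapshot("top"); cv2.imwrite("pics/t3.png",cv2.resize(im[180:260,290:400],(800,582),interpolation=cv2.INTER_CUBIC))
go(496.8,324.6,120,-60)
```

```text
142.8 [[611.12639855 -26.50104782]]
144.8 [[614.56445589 -27.63856501]]
146.8 [[618.00251322 -28.7760822 ]]
pos [603.8 -25.  119. ] toolY -110.1 dp [-22.05 -29.16  -0.07] turn [ -0.    0.1 -50.1]
```

```bash
python3 -m creep '[{"turn":[0,0,0],"dp":[0,0,-3],"jaw":1},{"turn":[0,0,-5],"dp":[-2.2,-2.9,-4],"jaw":1},{"turn":[0,0,-10],"dp":[-5.3,-7,-4],"jaw":1},{"turn":[0,0,-16],"dp":[-8.4,-11.1,-4],"jaw":1},{"turn":[0,0,-22],"dp":[-11.4,-15.1,-4],"jaw":1},{"turn":[0,0,-28],"dp":[-14.4,-19,-4],"jaw":1},{"turn":[0,0,-36],"dp":[-17.4,-23,-4],"jaw":1},{"turn":[0,0,-44],"dp":[-20.2,-26.7,-3],"jaw":1},{"turn":[0,0,-50],"dp":[-21.6,-28.6,-1],"jaw":1},{"turn":[0,0,-50],"dp":[-22.05,-29.15,2],"jaw":1},{"turn":[0,0,-50],"dp":[-22.05,-29.15,5],"jaw":1},{"turn":[0,0,-50],"dp":[-22.05,-29.15,5],"jaw":1},{"turn":[0,0,-50],"dp":[-22.05,-29.15,5],"jaw":1}]'
python3 - <<'E'
from h import *
go(496.8,324.6,17,-60)
im=bot.snapshot("top"); cv2.imwrite("pics/t4.png",cv2.resize(im[220:310,140:260],(800,600),interpolation=cv2.INTER_CUBIC))
E
```

```text
time_s: 29.62
position: [497.8, 323.7, 70.2]
eef_rot: [0.966, 0.258, 0.0, 0.0]
ft_force: [-0.0, 0.2, -0.2]
opening: 33.7
grasp_force: 12.0
pos [497.8 323.7  70.2] toolY -60.1 dp [-0.05 -0.13  5.32] turn [ 0.  -0.  -0.1]
```

View pics/t4.png

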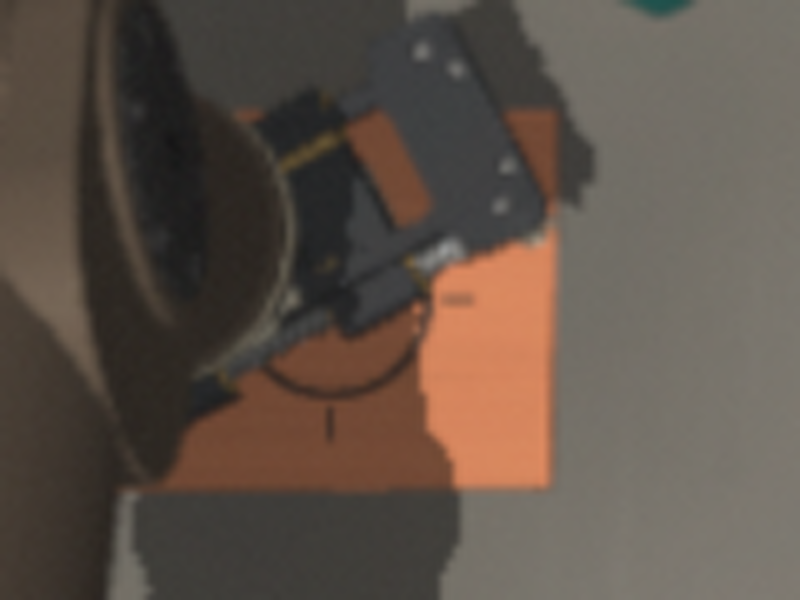

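The gripper hides the loupe and the lower arc of the ring shows at (340,390). I lower it by feel.

```bash
python3 -m creep '[{"turn":[0,0,0],"dp":[0,-0.1,2],"jaw":1},{"turn":[0,0,0],"dp":[0,-0.1,4],"jaw":1},{"turn":[0,0,0],"dp":[0,-0.1,5],"jaw":1},{"turn":[0,0,0],"dp":[0,-0.1,5.2],"jaw":1},{"turn":[0,0,0],"dp":[0,-0.1,5.3],"jaw":1},{"turn":[0,0,0],"dp":[0,-0.1,5.3],"jaw":1},{"turn":[0,0,0],"dp":[0,-0.1,5.3],"jaw":1}]'; python3 -c "
from h import *
go(496.8,324.6,16,-60)"
```

```text
time_s: 30.55
position: [497.1, 325.2, 17.1]
eef_rot: [0.966, 0.258, 0.0, -0.0]
ft_force: [0.5, -0.6, -0.0]
opening: 32.8
grasp_force: 12.0
pos [497.1 325.2  17.1] toolY -60.1 dp [-0.06  0.03  0.11] turn [-0.  -0.  -0.1]
```

```bash
python3 -m creep '[{"turn":[0,0,0],"dp":[0,0,0.1],"jaw":1},{"turn":[0,0,0],"dp":[0,0,0.1],"jaw":1},{"turn":[0,0,0],"dp":[0,0,0.2],"jaw":1},{"turn":[0,0,0],"dp":[0,0,0.2],"jaw":1}]'
```

```text
time_s: 31.05
position: [497.0, 325.1, 15.5]
eef_rot: [0.966, 0.258, 0.0, -0.0]
ft_force: [-2.3, 0.2, 8.7]
opening: 32.9
grasp_force: 12.0
```

Contact. Release and rise.

```bash
python3 -m creep '[{"turn":[0,0,0],"dp":[0,0,-0.1],"jaw":1},{"turn":[0,0,0],"dp":[0,0,-0.1],"jaw":-0.5},{"turn":[0,0,0],"dp":[0,0,-0.1],"jaw":-1},{"turn":[0,0,0],"dp":[0,0,-0.1],"jaw":-1},{"turn":[0,0,0],"dp":[0,0,-0.1],"jaw":-1},{"turn":[0,0,0],"dp":[0,0,-0.1],"jaw":-1},{"turn":[0,0,0],"dp":[0,0,-3],"jaw":-1},{"turn":[0,0,0],"dp":[0,0,-8],"jaw":-1},{"turn":[0,0,0],"dp":[0,0,-14],"jaw":-1},{"turn":[0,0,0],"dp":[0,0,-20],"jaw":-1},{"turn":[0,0,0],"dp":[0,0,-23.5],"jaw":-1},{"turn":[0,0,0],"dp":[0,0,-23.5],"jaw":-1}]'; python3 -c "
from h import *
go(403.5,-277,250,-100)"
```

```text
time_s: 32.55
position: [498.3, 325.5, 252.6]
eef_rot: [0.966, 0.258, 0.002, -0.001]
ft_force: [-0.3, -0.5, 1.2]
opening: 91.6
grasp_force: 0.0
pos [498.3 325.5 252.6] toolY -60.1 dp [-3.827e+01  4.749e+01  1.000e-02] turn [-0.2 -0.3 39.9]
```

```bash
python3 -m creep '[{"turn":[0,0,4],"dp":[-3.8,4.7,0],"jaw":-1},{"turn":[0,0,8],"dp":[-7.6,9.5,0],"jaw":-1},{"turn":[0,0,12],"dp":[-11.5,14.2,0],"jaw":-1},{"turn":[0,0,16],"dp":[-15.3,19,0],"jaw":-1},{"turn":[0,0,20],"dp":[-19.1,23.7,0],"jaw":-1},{"turn":[0,0,24],"dp":[-23,28.5,0],"jaw":-1},{"turn":[0,0,28],"dp":[-26.8,33.2,0],"jaw":-1},{"turn":[0,0,32],"dp":[-30.6,38,0],"jaw":-1},{"turn":[0,0,36],"dp":[-34.4,42.7,0],"jaw":-1},{"turn":[0,0,40],"dp":[-37.3,46.3,0],"jaw":-1},{"turn":[0,0,40],"dp":[-38.3,47.5,0],"jaw":-1},{"turn":[0,0,40],"dp":[-38.3,47.5,0],"jaw":-1},{"turn":[0,0,40],"dp":[-38.3,47.5,0],"jaw":-1}]'
python3 - <<'E'
from h import *
im=bot.snapshot("top"); cv2.imwrite("pics/t5.png",im);cv2.imwrite("pics/t5b.png",cv2.resize(im[220:310,140:260],(800,600),interpolation=cv2.INTER_CUBIC))
g=cv2.cvtColor(im,cv2.COLOR_BGR2GRAY); hs=cv2.cvtColor(im,cv2.COLOR_BGR2HSV)
for z in (5,30,40):print(z,back("top",[189.54,264.53],z))
m=cv2.bitwise_not(cv2.inRange(hs,(3,80,100),(18,255,255))); k=np.zeros_like(m); cv2.circle(k,(190,264),12,255,-1); m&=k; print(cen(m),cv2.boundingRect(m),back("top",cen(m)[0],25))
go(403.5,-277,115.5-8,-100)
E
```

```text
time_s: 34.17
position: [401.9, -276.5, 249.1]
eef_rot: [0.996, -0.087, -0.001, -0.0]
ft_force: [1.0, -0.2, -0.5]
opening: 91.8
grasp_force: 0.0
5 [[496.58904327 324.7030568 ]]
30 [[495.25988514 319.42752781]]
40 [[494.72822188 317.31731621]]
([188.04017857142858, 263.23214285714283], 224) (179, 256, 19, 16) [[498.36304221 323.9805732 ]]
pos [ 402.1 -276.3  249.2] toolY -100.0 dp [ 0.16  0.05 14.17] turn [-0.  0.  0.]
```

View pics/t5b.png

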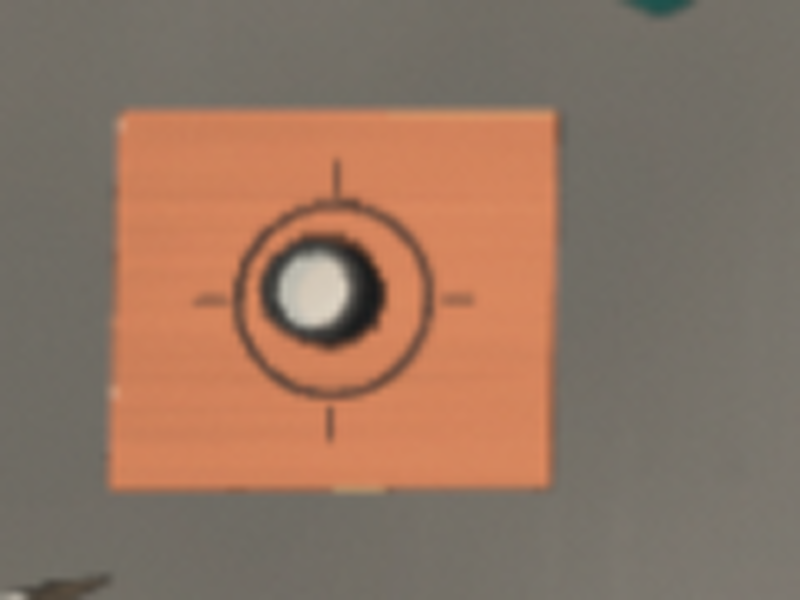

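The loupe stands upright inside the ring: base outline about (325,293) in the crop, ring centre (333,298). That is within about 3 mm. Now the bottles go back, red first.

```bash
python3 -m creep '[{"turn":[0,0,0],"dp":[0.1,0,5],"jaw":-1},{"turn":[0,0,0],"dp":[0.1,0,10],"jaw":-1},{"turn":[0,0,0],"dp":[0.1,0,13.5],"jaw":-1},{"turn":[0,0,0],"dp":[0.1,0,14.1],"jaw":-1},{"turn":[0,0,0],"dp":[0.1,0,14.1],"jaw":-1},{"turn":[0,0,0],"dp":[0.1,0,14.1],"jaw":1},{"turn":[0,0,0],"dp":[0.1,0,14.1],"jaw":1},{"turn":[0,0,0],"dp":[0.1,0,14.1],"jaw":1},{"turn":[0,0,0],"dp":[0.1,0,14.1],"jaw":1},{"turn":[0,0,0],"dp":[0.1,0,14.1],"jaw":1},{"turn":[0,0,0],"dp":[0.1,0,14.1],"jaw":1},{"turn":[0,0,0],"dp":[0.1,0,14.1],"jaw":1}]' 40
python3 - <<'E'
from h import *
go(620.3,31.5,116,-20)
E
```

```text
time_s: 35.72
position: [402.8, -277.8, 108.7]
eef_rot: [0.996, -0.088, -0.0, -0.0]
ft_force: [0.6, 0.8, 0.4]
opening: 39.9
grasp_force: 40.0
pos [ 402.8 -277.8  108.7] toolY -100.1 dp [ 16.   -34.26  -0.72] turn [ -0.   -0.  -80.1]
```

```bash
python3 -m creep '[{"turn":[0,0,0],"dp":[0,0,-2],"jaw":1},{"turn":[0,0,0],"dp":[0,0,-7],"jaw":1},{"turn":[0,0,0],"dp":[0,0,-12],"jaw":1},{"turn":[0,0,0],"dp":[0,0,-16.5],"jaw":1},{"turn":[0,0,0],"dp":[0,0,-17],"jaw":1},{"turn":[0,0,-8],"dp":[1.2,-2.6,-17],"jaw":1},{"turn":[0,0,-18],"dp":[3.2,-6.9,-17],"jaw":1},{"turn":[0,0,-28],"dp":[5.4,-11.6,-17],"jaw":1},{"turn":[0,0,-38],"dp":[7.6,-16.3,-17],"jaw":1},{"turn":[0,0,-48],"dp":[9.8,-21,-17],"jaw":1},{"turn":[0,0,-58],"dp":[12,-25.7,-17],"jaw":1},{"turn":[0,0,-68],"dp":[14,-30,-17],"jaw":1},{"turn":[0,0,-76],"dp":[15.4,-33,-17],"jaw":1},{"turn":[0,0,-80],"dp":[16,-34.2,-17],"jaw":1},{"turn":[0,0,-80],"dp":[16,-34.2,-17],"jaw":1},{"turn":[0,0,-80],"dp":[16,-34.2,-13],"jaw":1},{"turn":[0,0,-80],"dp":[16,-34.2,-8],"jaw":1},{"turn":[0,0,-80],"dp":[16,-34.2,-3.5],"jaw":1},{"turn":[0,0,-80],"dp":[16,-34.2,-2],"jaw":1},{"turn":[0,0,-80],"dp":[16,-34.2,-2],"jaw":1}]'; python3 -m creep '[{"turn":[0,0,0],"dp":[0,0,0],"jaw":1},{"turn":[0,0,0],"dp":[0,0,0],"jaw":1}]'; python3 -c "
from h import *
go(620.3,31.5,117,-20)"
```

```text
time_s: 38.22
position: [619.7, 30.0, 128.4]
eef_rot: [0.82, 0.572, -0.001, -0.0]
ft_force: [0.1, -0.4, -3.0]
opening: 40.0
grasp_force: 40.0
time_s: 38.48
position: [621.3, 30.7, 130.4]
eef_rot: [0.82, 0.573, 0.001, 0.001]
ft_force: [1.0, 1.2, -3.2]
opening: 40.0
grasp_force: 40.0
pos [621.3  30.7 130.4] toolY -20.1 dp [ 0.04 -0.13  1.34] turn [ 0.1 -0.1 -0.1]
```

```bash
python3 -m creep '[{"turn":[0,0,0],"dp":[0,0,0.5],"jaw":1},{"turn":[0,0,0],"dp":[0,0,0.9],"jaw":1},{"turn":[0,0,0],"dp":[0,0,1.1],"jaw":1},{"turn":[0,0,0],"dp":[0,0,1.2],"jaw":1},{"turn":[0,0,0],"dp":[0,0,1.3],"jaw":1},{"turn":[0,0,0],"dp":[0,0,1.3],"jaw":1},{"turn":[0,0,0],"dp":[0,0,1.3],"jaw":1}]'
```

```text
time_s: 39.35
position: [620.2, 30.9, 116.7]
eef_rot: [0.82, 0.573, 0.0, -0.0]
ft_force: [-4.4, 0.5, 8.2]
opening: 40.2
grasp_force: 40.0
```

```bash
python3 -m creep '[{"turn":[0,0,0],"dp":[0,0,-0.1],"jaw":1},{"turn":[0,0,0],"dp":[0,0,-0.1],"jaw":-1},{"turn":[0,0,0],"dp":[0,0,-0.1],"jaw":-1},{"turn":[0,0,0],"dp":[0,0,-0.1],"jaw":-1},{"turn":[0,0,0],"dp":[0,0,-0.1],"jaw":-1},{"turn":[0,0,0],"dp":[0,0,-4],"jaw":-1},{"turn":[0,0,0],"dp":[0,0,-9],"jaw":-1},{"turn":[0,0,0],"dp":[0,0,-13.4],"jaw":-1},{"turn":[0,0,0],"dp":[0,0,-13.4],"jaw":-1},{"turn":[0,0,0],"dp":[0,0,-13.4],"jaw":-1}]'
python3 - <<'E'
from h import *
go(487.5,-292,107.5,-100)
E
```

```text
time_s: 40.6
position: [619.9, 31.0, 249.3]
eef_rot: [0.82, 0.573, -0.0, -0.0]
ft_force: [0.6, 0.3, -0.7]
opening: 91.5
grasp_force: 0.0
pos [619.9  31.  249.3] toolY -20.1 dp [-34.88  -1.35  14.17] turn [-0.   0.  79.9]
```

```bash
python3 -m creep '[{"turn":[0,0,10],"dp":[-5,-0.2,0],"jaw":-1},{"turn":[0,0,20],"dp":[-10,-0.4,0],"jaw":-1},{"turn":[0,0,30],"dp":[-15,-0.6,0],"jaw":-1},{"turn":[0,0,40],"dp":[-20,-0.8,0],"jaw":-1},{"turn":[0,0,50],"dp":[-25,-1,0],"jaw":-1},{"turn":[0,0,60],"dp":[-29.5,-1.2,0],"jaw":-1},{"turn":[0,0,70],"dp":[-33,-1.3,0],"jaw":-1},{"turn":[0,0,80],"dp":[-34.9,-1.3,0],"jaw":-1},{"turn":[0,0,80],"dp":[-34.9,-1.3,0],"jaw":-1},{"turn":[0,0,80],"dp":[-34.9,-1.3,5],"jaw":-1},{"turn":[0,0,80],"dp":[-34.9,-1.3,10],"jaw":-1},{"turn":[0,0,80],"dp":[-34.9,-1.3,13.5],"jaw":-1},{"turn":[0,0,80],"dp":[-34.9,-1.3,14.1],"jaw":-1},{"turn":[0,0,80],"dp":[-34.9,-1.3,14.1],"jaw":-1}]'
python3 - <<'E'
from h import *
go(487.5,-292,107.5,-100)
E
```

```text
time_s: 42.35
position: [488.6, -292.1, 109.1]
eef_rot: [0.996, -0.087, -0.0, -0.0]
ft_force: [0.3, -0.4, 0.1]
opening: 92.0
grasp_force: 0.0
pos [ 488.6 -292.1  109.1] toolY -99.9 dp [-0.11  0.01  0.16] turn [-0.   0.   0.1]
```

```bash
python3 -m creep '[{"turn":[0,0,0],"dp":[0,0,0.1],"jaw":1},{"turn":[0,0,0],"dp":[0,0,0.1],"jaw":1},{"turn":[0,0,0],"dp":[0,0,0.1],"jaw":1},{"turn":[0,0,0],"dp":[0,0,0.1],"jaw":1},{"turn":[0,0,0],"dp":[0,0,0.1],"jaw":1},{"turn":[0,0,0],"dp":[0,0,0.1],"jaw":1},{"turn":[0,0,0],"dp":[0,0,0.1],"jaw":1}]' 40
python3 - <<'E'
from h import *
go(541.8,-4.3,116,-20)
E
```

```text
time_s: 43.22
position: [488.2, -292.4, 107.7]
eef_rot: [0.996, -0.088, 0.0, -0.0]
ft_force: [0.0, 0.1, -0.0]
opening: 40.3
grasp_force: 40.0
pos [ 488.2 -292.4  107.7] toolY -100.1 dp [  0.23 -29.31  -0.82] turn [ -0.   -0.  -80.1]
```

```bash
python3 -m creep '[{"turn":[0,0,0],"dp":[0,0,-2],"jaw":1},{"turn":[0,0,0],"dp":[0,0,-7],"jaw":1},{"turn":[0,0,0],"dp":[0,0,-12],"jaw":1},{"turn":[0,0,0],"dp":[0,0,-16.5],"jaw":1},{"turn":[0,0,0],"dp":[0,0,-17],"jaw":1},{"turn":[0,0,-8],"dp":[0,-2.5,-17],"jaw":1},{"turn":[0,0,-18],"dp":[0,-6.5,-17],"jaw":1},{"turn":[0,0,-28],"dp":[0.1,-10.5,-17],"jaw":1},{"turn":[0,0,-38],"dp":[0.1,-14.5,-17],"jaw":1},{"turn":[0,0,-48],"dp":[0.1,-18.5,-17],"jaw":1},{"turn":[0,0,-58],"dp":[0.2,-22.5,-17],"jaw":1},{"turn":[0,0,-68],"dp":[0.2,-26,-17],"jaw":1},{"turn":[0,0,-76],"dp":[0.2,-28.3,-17],"jaw":1},{"turn":[0,0,-80],"dp":[0.2,-29.3,-17],"jaw":1},{"turn":[0,0,-80],"dp":[0.2,-29.3,-17],"jaw":1},{"turn":[0,0,-80],"dp":[0.2,-29.3,-13],"jaw":1},{"turn":[0,0,-80],"dp":[0.2,-29.3,-8],"jaw":1},{"turn":[0,0,-80],"dp":[0.2,-29.3,-3.5],"jaw":1},{"turn":[0,0,-80],"dp":[0.2,-29.3,-2],"jaw":1},{"turn":[0,0,-80],"dp":[0.2,-29.3,-2],"jaw":1}]'; python3 -m creep '[{"turn":[0,0,0],"dp":[0,0,0],"jaw":1},{"turn":[0,0,0],"dp":[0,0,0.3],"jaw":1},{"turn":[0,0,0],"dp":[0,0,0.7],"jaw":1},{"turn":[0,0,0],"dp":[0,0,0.9],"jaw":1},{"turn":[0,0,0],"dp":[0,0,0.9],"jaw":1},{"turn":[0,0,0],"dp":[0,0,0.9],"jaw":1}]';python3 -c "
from h import *
go(541.8,-4.3,116,-20)"
```

```text
time_s: 45.72
position: [541.2, -5.1, 127.7]
eef_rot: [0.82, 0.572, -0.001, -0.0]
ft_force: [0.7, -0.2, -3.0]
opening: 40.1
grasp_force: 40.0
time_s: 46.48
position: [541.5, -4.5, 118.7]
eef_rot: [0.82, 0.573, -0.0, 0.0]
ft_force: [0.2, -0.2, -2.9]
opening: 40.1
grasp_force: 40.0
pos [541.5  -4.5 118.7] toolY -20.1 dp [0.03 0.03 0.27] turn [ 0.   0.  -0.1]
```

```bash
python3 -m creep '[{"turn":[0,0,0],"dp":[0,0,0.1],"jaw":1},{"turn":[0,0,0],"dp":[0,0,0.2],"jaw":1},{"turn":[0,0,0],"dp":[0,0,0.3],"jaw":1},{"turn":[0,0,0],"dp":[0,0,0.3],"jaw":1},{"turn":[0,0,0],"dp":[0,0,0.3],"jaw":1}]'
```

```text
time_s: 47.1
position: [541.4, -4.4, 115.7]
eef_rot: [0.82, 0.573, 0.0, -0.0]
ft_force: [-0.2, 0.2, -2.3]
opening: 40.3
grasp_force: 40.0
```

```bash
python3 -m creep '[{"turn":[0,0,0],"dp":[0,0,0.1],"jaw":1},{"turn":[0,0,0],"dp":[0,0,0.1],"jaw":1},{"turn":[0,0,0],"dp":[0,0,0.1],"jaw":1}]'
```

```text
time_s: 47.48
position: [541.6, -4.3, 115.6]
eef_rot: [0.82, 0.573, 0.0, -0.0]
ft_force: [-3.9, 0.7, 11.4]
opening: 40.3
grasp_force: 40.0
```

```bash
python3 -m creep '[{"turn":[0,0,0],"dp":[0,0,-0.1],"jaw":1},{"turn":[0,0,0],"dp":[0,0,-0.1],"jaw":-1},{"turn":[0,0,0],"dp":[0,0,-0.1],"jaw":-1},{"turn":[0,0,0],"dp":[0,0,-0.1],"jaw":-1},{"turn":[0,0,0],"dp":[0,0,-0.1],"jaw":-1},{"turn":[0,0,0],"dp":[0,0,-4],"jaw":-1},{"turn":[0,0,0],"dp":[0,0,-9],"jaw":-1},{"turn":[0,0,0],"dp":[0,0,-13.4],"jaw":-1},{"turn":[0,0,0],"dp":[0,0,-13.4],"jaw":-1},{"turn":[0,0,0],"dp":[0,0,-13.4],"jaw":-1}]'
python3 - <<'E'
from h import *
go(571.3,-307.5,108,-100)
E
```

```text
time_s: 48.72
position: [541.0, -4.1, 248.2]
eef_rot: [0.819, 0.573, -0.0, -0.0]
ft_force: [-0.3, -0.2, -0.1]
opening: 91.8
grasp_force: 0.0
pos [541.   -4.1 248.2] toolY -20.1 dp [-27.46  13.26  14.  ] turn [-0.   0.  79.9]
```

```bash
python3 -m creep '[{"turn":[0,0,10],"dp":[-4,1.9,0],"jaw":-1},{"turn":[0,0,20],"dp":[-8,3.8,0],"jaw":-1},{"turn":[0,0,30],"dp":[-12,5.8,0],"jaw":-1},{"turn":[0,0,40],"dp":[-16,7.7,0],"jaw":-1},{"turn":[0,0,50],"dp":[-20,9.7,0],"jaw":-1},{"turn":[0,0,60],"dp":[-23.5,11.3,0],"jaw":-1},{"turn":[0,0,70],"dp":[-26,12.6,0],"jaw":-1},{"turn":[0,0,80],"dp":[-27.4,13.2,0],"jaw":-1},{"turn":[0,0,80],"dp":[-27.5,13.3,0],"jaw":-1},{"turn":[0,0,80],"dp":[-27.5,13.3,5],"jaw":-1},{"turn":[0,0,80],"dp":[-27.5,13.3,10],"jaw":-1},{"turn":[0,0,80],"dp":[-27.5,13.3,13.5],"jaw":-1},{"turn":[0,0,80],"dp":[-27.5,13.3,14],"jaw":-1},{"turn":[0,0,80],"dp":[-27.5,13.3,14],"jaw":-1},{"turn":[0,0,80],"dp":[-27.5,13.3,14],"jaw":-1}]'
python3 - <<'E'
from h import *
go(571.3,-307.5,108,-100)
E
```

```text
time_s: 50.6
position: [572.7, -308.8, 110.4]
eef_rot: [0.996, -0.087, 0.001, 0.0]
ft_force: [0.4, -0.3, -0.7]
opening: 91.9
grasp_force: 0.0
pos [ 572.7 -308.8  110.4] toolY -100.0 dp [-0.16 -0.11  0.24] turn [ 0.  -0.1 -0. ]
```

```bash
python3 -m creep '[{"turn":[0,0,0],"dp":[0,0,0.1],"jaw":1},{"turn":[0,0,0],"dp":[0,0,0.1],"jaw":1},{"turn":[0,0,0],"dp":[0,0,0.1],"jaw":1},{"turn":[0,0,0],"dp":[0,0,0.1],"jaw":1},{"turn":[0,0,0],"dp":[0,0,0.1],"jaw":1},{"turn":[0,0,0],"dp":[0,0,0.1],"jaw":1},{"turn":[0,0,0],"dp":[0,0,0.1],"jaw":1}]' 40
python3 - <<'E'
from h import *
go(579.3,-79.2,116,-20)
E
```

```text
time_s: 51.48
position: [572.0, -308.2, 107.6]
eef_rot: [0.996, -0.088, -0.0, -0.0]
ft_force: [-0.7, 0.8, -0.6]
opening: 40.1
grasp_force: 40.0
pos [ 572.  -308.2  107.6] toolY -100.1 dp [ -3.28 -22.68  -0.83] turn [ -0.   -0.  -80.1]
```

```bash
python3 -m creep '[{"turn":[0,0,0],"dp":[0,0,-2],"jaw":1},{"turn":[0,0,0],"dp":[0,0,-7],"jaw":1},{"turn":[0,0,0],"dp":[0,0,-12],"jaw":1},{"turn":[0,0,0],"dp":[0,0,-16.5],"jaw":1},{"turn":[0,0,0],"dp":[0,0,-17],"jaw":1},{"turn":[0,0,-8],"dp":[-0.3,-2,-17],"jaw":1},{"turn":[0,0,-18],"dp":[-0.7,-5,-17],"jaw":1},{"turn":[0,0,-28],"dp":[-1.2,-8,-17],"jaw":1},{"turn":[0,0,-38],"dp":[-1.6,-11,-17],"jaw":1},{"turn":[0,0,-48],"dp":[-2,-14,-17],"jaw":1},{"turn":[0,0,-58],"dp":[-2.5,-17,-17],"jaw":1},{"turn":[0,0,-68],"dp":[-2.9,-20,-17],"jaw":1},{"turn":[0,0,-76],"dp":[-3.2,-22,-17],"jaw":1},{"turn":[0,0,-80],"dp":[-3.3,-22.7,-17],"jaw":1},{"turn":[0,0,-80],"dp":[-3.3,-22.7,-17],"jaw":1},{"turn":[0,0,-80],"dp":[-3.3,-22.7,-13],"jaw":1},{"turn":[0,0,-80],"dp":[-3.3,-22.7,-8],"jaw":1},{"turn":[0,0,-80],"dp":[-3.3,-22.7,-3.5],"jaw":1},{"turn":[0,0,-80],"dp":[-3.3,-22.7,-2],"jaw":1},{"turn":[0,0,-80],"dp":[-3.3,-22.7,-2],"jaw":1}]'; python3 -m creep '[{"turn":[0,0,0],"dp":[0,0,0],"jaw":1},{"turn":[0,0,0],"dp":[0,0,0.3],"jaw":1},{"turn":[0,0,0],"dp":[0,0,0.7],"jaw":1},{"turn":[0,0,0],"dp":[0,0,1],"jaw":1},{"turn":[0,0,0],"dp":[0,0,1.1],"jaw":1},{"turn":[0,0,0],"dp":[0,0,1.1],"jaw":1},{"turn":[0,0,0],"dp":[0,0,1.1],"jaw":1}]';python3 -c "
from h import *
go(579.3,-79.2,116,-20)"
```

```text
time_s: 53.98
position: [578.9, -79.7, 127.7]
eef_rot: [0.82, 0.572, -0.001, -0.0]
ft_force: [0.1, -0.2, -1.6]
opening: 40.2
grasp_force: 40.0
time_s: 54.85
position: [579.3, -79.1, 116.8]
eef_rot: [0.82, 0.573, 0.0, 0.0]
ft_force: [0.0, -0.0, -3.4]
opening: 39.9
grasp_force: 40.0
pos [579.3 -79.1 116.8] toolY -20.1 dp [-0.    0.01  0.08] turn [ 0.  -0.  -0.1]
```

```bash
python3 -m creep '[{"turn":[0,0,0],"dp":[0,0,0.1],"jaw":1},{"turn":[0,0,0],"dp":[0,0,0.1],"jaw":1},{"turn":[0,0,0],"dp":[0,0,0.2],"jaw":1},{"turn":[0,0,0],"dp":[0,0,0.2],"jaw":1}]'
```

```text
time_s: 55.35
position: [579.3, -79.1, 115.5]
eef_rot: [0.82, 0.573, 0.0, -0.0]
ft_force: [-3.1, 2.0, 6.9]
opening: 40.2
grasp_force: 40.0
```

```bash
python3 -m creep '[{"turn":[0,0,0],"dp":[0,0,-0.1],"jaw":1},{"turn":[0,0,0],"dp":[0,0,-0.1],"jaw":-1},{"turn":[0,0,0],"dp":[0,0,-0.1],"jaw":-1},{"turn":[0,0,0],"dp":[0,0,-0.1],"jaw":-1},{"turn":[0,0,0],"dp":[0,0,-0.1],"jaw":-1},{"turn":[0,0,0],"dp":[0,0,-4],"jaw":-1},{"turn":[0,0,0],"dp":[0,0,-9],"jaw":-1},{"turn":[0,0,0],"dp":[0,0,-13.4],"jaw":-1},{"turn":[0,0,0],"dp":[-5,0,-13.4],"jaw":-1},{"turn":[0,0,0],"dp":[-10,0,-13.4],"jaw":-1},{"turn":[0,0,0],"dp":[-15,0,-13.4],"jaw":-1},{"turn":[0,0,0],"dp":[-20,0,-13.4],"jaw":-1},{"turn":[0,0,0],"dp":[-24,0,-13.4],"jaw":-1},{"turn":[0,0,0],"dp":[-25,0,-13.4],"jaw":-1},{"turn":[0,0,0],"dp":[-25,0,-13.4],"jaw":-1},{"turn":[0,0,0],"dp":[-25,0,-13.4],"jaw":-1}]'
python3 - <<'E'
from h import *
im=bot.snapshot("top"); cv2.imwrite("pics/t6.png",cv2.resize(im[160:340,140:460],(800,450),interpolation=cv2.INTER_CUBIC))
for n,lo,hi,p in(("red",(0,150,120),(8,255,255),(320,205)),("yellow",(20,120,120),(35,255,255),(371,227)),("blue",(100,130,80),(125,255,255),(335,243))):
    m=blob(im,lo,hi,p,18)
    if m.any(): c,a=cen(m); print(n,c,a,back("top",c,142)[0])
E
```

```text
time_s: 57.35
position: [494.2, -312.3, 248.5]
eef_rot: [0.819, 0.574, 0.0, -0.0]
ft_force: [0.1, 0.2, -0.4]
opening: 91.9
grasp_force: 0.0
red [320.0428015564202, 205.4941634241245] 257 [620.2847314   29.85857768]
yellow [371.51698113207544, 226.5622641509434] 265 [578.84460788 -78.85579175]
blue [336.2738095238095, 243.09126984126985] 252 [542.13097993  -6.12435565]
```

View pics/t6.png

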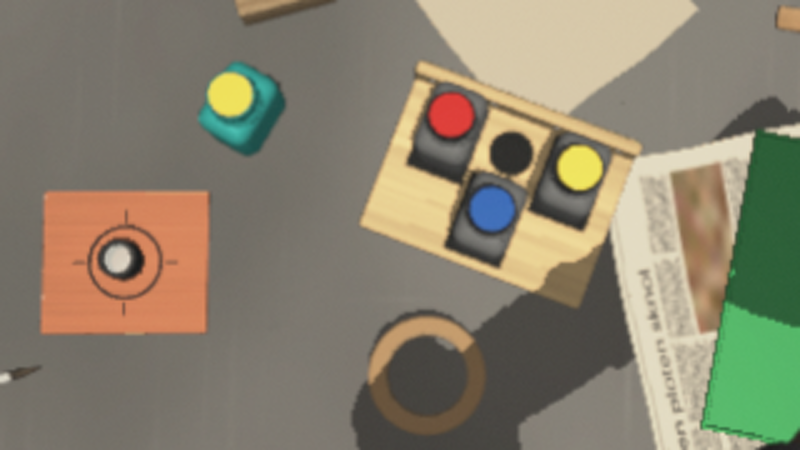

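All three bottles stand square on their marks, red (451,115), yellow (579,167) and blue (492,208), within 2 mm of their starting positions. The loupe is in the ring at (121,260).

```bash
python3 -c "
from cell import bot
print(bot.finish_job())"
```

```text
the job is handed in; nothing more can be done
None
```

The job is handed in at about 57 s: the last picture shows the loupe upright inside the ring, about 3 mm off centre, and all three bottles upright and square within 2 mm of their starting places; the hand-in returned no verdict.

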